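# Fish the spacers out of the slotted rack

## Task

Brass spacers have slid deep into the low slots of the spacer rack. First move the tall, top-heavy oiler from in front of the rack and stand it upright on the round cork coaster; then, with the hooked pick, drag every spacer right out of its slot onto the bench, keeping your fingers off any still inside. Lay the whole pick flat on its rubber mat again and put all the spacers in the wooden tray, without tipping the oiler over or shifting the other things.

Things in the scene. Friction and masses are not known exactly. Their poses are not given: they have to be found in the camera images.
- spacer_rack: Low fixed wooden rack with a clear flat cover, 100 (x) x 182 (y) x 24 mm. Origin: centre of underside. Three slots along its x, 50 mm wide and 20 mm high inside, centre lines at y = -58, 0, 58 mm, walls 8 mm; open only at the front face x = -50 mm (-x points out of the slots); back wall from x = 42 mm. No floor: slots run level on the bench top. Spacers lie near the +y wall of their slot.
- slot0 (a point): Middle of the mouth of slot 0 of the rack (on the slot's centre line at y = -58 mm, in the front face, 10 mm above the bench); axes as the rack's.
- slot1 (a point): Middle of the mouth of slot 1 of the rack (on the slot's centre line at y = 0 mm, in the front face, 10 mm above the bench); axes as the rack's.
- slot2 (a point): Middle of the mouth of slot 2 of the rack (on the slot's centre line at y = 58 mm, in the front face, 10 mm above the bench); axes as the rack's.
- spacer0_center (a point): Centre of a plain brass spacer block, 32 (its x) x 14 x 14 mm, 53 g. If present (two or three of the three are) it starts in slot 0, lying along it within 0.05 rad, front end 20 to 40 mm inside the mouth, its +y side 2 to 5 mm from the slot's +y wall, at least 22 mm free behind it.
- spacer1_center (a point): Centre of a plain brass spacer block, 32 (its x) x 14 x 14 mm, 53 g. If present (two or three of the three are) it starts in slot 1, lying along it within 0.05 rad, front end 20 to 40 mm inside the mouth, its +y side 2 to 5 mm from the slot's +y wall, at least 22 mm free behind it.
- spacer2_center (a point): Centre of a plain brass spacer block, 32 (its x) x 14 x 14 mm, 53 g. If present (two or three of the three are) it starts in slot 2, lying along it within 0.05 rad, front end 20 to 40 mm inside the mouth, its +y side 2 to 5 mm from the slot's +y wall, at least 22 mm free behind it.
- spacer0: The same spacer 0; origin at the centre of its underside.
- spacer1: The same spacer 1; origin at the centre of its underside.
- spacer2: The same spacer 2; origin at the centre of its underside.
- pick: Loose hooked pick, 90 g, lying flat as it is used. Origin: underside of handle, below the grip point. x runs to the hook. Flat-sided handle x = -60 to 35 mm, 22 wide (y), 28 high; collar 16 mm thick to x = 45; steel shank 5 mm thick, axis at y = 0, 9 mm above the underside, to x = 140; there a level hook turns off at right angles to +y: faces at x = 137.5 and 142.5, end at y = 17 mm.
- pick_grip (a point): Point on the pick's handle at x = 0, y = 0, 14 mm above its underside; a good place to grip across its 22 mm width. Near the centre of mass. Axes as the pick's.
- pick_hook (a point): Middle of the pick's hook (x = 140, y = 7 mm, 9 mm above the underside); axes as the pick's.
- mat: Fixed black rubber mat, 260 (its x) x 90 (its y) x 3 mm, on which the pick lies at the start. Origin: centre of its underside.
- oiler: Loose tall slim oiler, 168 mm high, 240 g, top-heavy: glass foot 46 mm in diameter, amber body 26 mm, heavy brass cap 36 mm in diameter from 120 to 154 mm up, small nozzle on top. Centre of mass about 110 mm up: falls over at about 11 degrees of tilt. Starts on the bench before the rack. Origin: centre of its underside; z up.
- oiler_cap (a point): Centre of the oiler's brass cap, 137 mm above its foot; the place to grip it (36 mm across).
- coaster: Fixed round cork coaster, 90 mm in diameter, 4 mm thick. Origin: centre of its underside.
- tray: Loose shallow open wooden tray, 124 (its x) x 90 (its y) x 22 mm, walls and floor 4 mm, 350 g. Origin: centre of its underside. It and the coaster trade places from start to start.
- solder_station: Fixed grey soldering station, a box 152 (its x) x 105 (its y) x 83 mm screwed to the bench between the robot and the middle of the free area; carry things over or round it. Origin: centre of its underside.
- flux_bottle: Bystander: cream bottle with red cap, 48 mm in diameter, 103 mm high. Origin at its underside.
- solder_spool: Bystander: spool of solder, 55 mm in diameter, 40 mm high. Origin at its underside.
- glass_cutter: Bystander: brass glass cutter, 136 mm long along its y, 13 mm thick, lying on the bench.
- nugget: Bystander: white glass nugget, 20 mm wide, 9 mm high.

How it is judged:
On the way, in this order (a step that is already met when the one before it is completed fails the run):
1. the oiler stands upright and released on the coaster (horizontal distance between oiler and coaster below 0.022 m and height (world z) of oiler below 0.01 m and angle between oiler's own z axis and vertical below 0.1 rad and linear speed of oiler below 0.02 m/s and contact force between the fingers and oiler below 0.1 N), for 0.2 s.
2. every spacer is out of its slot, at least 10 mm clear of the mouth, on the bench, while the fingers hold the pick (x of each of spacer0_center, spacer1_center, spacer2_center in the frame of spacer_rack below -0.076 m and height (world z) of each of spacer0_center, spacer1_center, spacer2_center below 0.03 m and contact force between the fingers and pick above 0.5 N), for 0.1 s.
At the end, for the whole second after the job is handed in: The oiler stands upright (tilt under 0.1 rad) with its foot wholly on the coaster (centres within 22 mm); each spacer lies inside the tray (centre less than 30 mm above the tray's underside); the pick's grip point and hook both lie over the mat and less than 35 mm above its underside; all at rest (horizontal distance between oiler and coaster below 0.022 m and height (world z) of oiler below 0.01 m and angle between oiler's own z axis and vertical below 0.1 rad and linear speed of each of oiler, spacer0, spacer1, spacer2, pick below 0.02 m/s and x of spacer0_center in the frame of tray between -0.06 and 0.06 m and y of spacer0_center in the frame of tray between -0.043 and 0.043 m and z of each of spacer0_center, spacer1_center, spacer2_center in the frame of tray below 0.03 m and x of spacer1_center in the frame of tray between -0.06 and 0.06 m and y of spacer1_center in the frame of tray between -0.043 and 0.043 m and x of spacer2_center in the frame of tray between -0.06 and 0.06 m and y of spacer2_center in the frame of tray between -0.043 and 0.043 m and x of pick_grip in the frame of mat between -0.13 and 0.13 m and y of pick_grip in the frame of mat between -0.045 and 0.045 m and z of each of pick_grip, pick_hook in the frame of mat below 0.035 m and x of pick_hook in the frame of mat between -0.13 and 0.13 m and y of pick_hook in the frame of mat between -0.045 and 0.045 m); the robot touches nothing.
It fails at once if the tall oiler is tipped over (angle between oiler's own z axis and vertical above 0.35 rad).
It fails at once if a spacer still in its slot is touched by the fingers ((contact force between the fingers and spacer0 above 1 N and x of spacer0_center in the frame of spacer_rack between -0.05 and 0.05 m and y of spacer0_center in the frame of spacer_rack between -0.09 and 0.09 m and z of spacer0_center in the frame of spacer_rack below 0.05 m) or (contact force between the fingers and spacer1 above 1 N and x of spacer1_center in the frame of spacer_rack between -0.05 and 0.05 m and y of spacer1_center in the frame of spacer_rack between -0.09 and 0.09 m and z of spacer1_center in the frame of spacer_rack below 0.05 m) or (contact force between the fingers and spacer2 above 1 N and x of spacer2_center in the frame of spacer_rack between -0.05 and 0.05 m and y of spacer2_center in the frame of spacer_rack between -0.09 and 0.09 m and z of spacer2_center in the frame of spacer_rack below 0.05 m)).
It fails at once if the flux bottle, solder spool, glass cutter or glass nugget is shifted by more than 30 mm (distance of any of flux_bottle, solder_spool, glass_cutter, nugget from where it was at the start of the episode above 0.03 m).
Of spacer0, spacer1, spacer2 only 2 to 3 are there at a start; the rules pass over those that are not, and their reading is None.
At some moment in a run one of tray may be knocked a few centimetres aside while the robot is not near it.
It also fails if it takes over 210 s, if anything falls off the work surface, if the arm or the gripper's body presses on something with over 40 N, if the wrist force passes 120 N, or if a joint passes its speed limit or range.

## Robot

A 6-joint arm with a two-finger parallel gripper is mounted at the origin on a cart in front of the work surface, level with it; the furniture and walls round the work are solid. World frame = base frame: x ahead of the robot, y to its left, z up, the work surface at z = 0. Lengths are in m, angles in rad, forces in N, time in s.
With the tool pointing down it reaches from about 0.35 to 0.85 m from the base axis. Payload 8.1 kg.
Tool frame: the origin (TCP) lies at the very end of the fingers, on their centre line; the grasp point (between the pads) lies 19 mm behind it (robot.pinch_z is the distance from the TCP to the grasp point, in m); y points along the fingers, x is the direction in which the jaws open and shut, and the axes are right-handed (so a half turn about y gives the same grasp; the last joint's range is limited). The gripper opens to 93 mm and grips with 3 to 60 N. Pads are 15 mm wide; open, the fingers measure 128 mm over their backs; the gripper's body (75 mm by 188 mm) begins 65 mm behind the grasp point.
Start: joints at [-1.23, 0.13, 1.488, -0, 1.523, -0.085], TCP at [0.248, -0.546, 0.219] pointing down, gripper open.
Joint ranges: [-2.96, 2.96], [-0.89, 2.26], [0.02, 2.5], [-1.34, 4.48], [0, 2.73], [-2.66, 2.66]. Speed limits (rad/s): [2.39, 2.39, 2.79, 3.14, 3.14, 3.14].

## Interface

Orientations are given as a rotation vector (axis times angle).
In Python, from plant import robot gives the robot as it stands.
- The arm moves only by the shell command python3 -m inch 'ROWS' [FORCE]. ROWS is JSON, a list of rows, each a list of 5 numbers: the closure, from -1 (fully open) to 1 (shut), then the shift along the world's x, y, z in m, then the turn about the world's z in rad. A call has 1 to 8 rows; each row is the pose to reach, as a shift and turn from the pose measured when the call began; what a row does not reach only later rows make up. A row lasts 1/8 s, in which the tool goes at most 62.5 mm and 10.7 degrees, less where a joint would pass 70% of its speed; a pose out of reach is approached as far as the arm can. A call with a gripper value outside its range is refused whole. The fingers move at their own pace and stop on an object; FORCE is the grip in N (left out, the last holds). Time passes only in rows, so rows that repeat a pose let the fingers close. It gives the time, the measured TCP pose, the force and the opening at its end, in the units of the state.
- robot.read_state(): the state, without advancing time (a new reading comes with each control period).
- robot.read_camera(name): name is "scene" or "top" or "wrist"; returns a dict with "color" (420x560x3 uint8, red, green, blue), "mtx" (3x3 intrinsics, pixels), "R" (3x3) and "t" (3): a world point X has camera coordinates R X + t; the wrist camera has in their place "hand_eye" (4x4, takes a point from camera to tool coordinates, whose origin is the TCP and whose axes are the tool frame's). Camera axes: x right, y down, z forward; pixel columns grow to the right and rows downward; lengths in m; the calibration is good to about 2 mm. The wrist camera is an equidistant fisheye: a pixel r from the principal point sees the ray r / f radians off the axis. A picture is of the moment at which its call begins: read the wrist's pose just before it. There is no depth.
- robot.close_job(): hands the job in, once; it reports no verdict.
The state is a dict: "t": time; "q": joint angles; "dq": joint speeds; "joint_torque": joint torques, N m; "tool_pos": TCP position; "orientation": TCP orientation; "force": force on the tool from outside, world axes, zero at the start; "wrist_torque": the same for the moment, N m; "opening": finger opening in m.
Only numpy, scipy, OpenCV 4.12 (cv2) and the standard library are available. Lean on these libraries where they do the work, as an engineer would, in place of code of your own. Each camera call takes 0.05 s, during which the arm holds its last target. There are 200 camera calls.

## Working session

There is one attempt and no reset: what is moved stays moved. The work goes in short steps, Python scripts to look and compute and a shell command to move; the robot and the scene stay as the last step left them, time stands still between calls to the robot, and variables do not carry over. Pictures are saved under pics/ and viewed, about 12 in all and at most 16, crops included, and the job is handed in when it is done.

```bash
ls; mkdir -p pics
cat > h.py <<'E'
import numpy as np, cv2
from plant import robot
from scipy.spatial.transform import Rotation as Ro
def ray(c,u,v):
    d=np.linalg.inv(c["mtx"])@np.array([u,v,1.]); R=np.array(c["R"]); o=-R.T@np.array(c["t"]); return o,R.T@d
def onplane(c,u,v,z):
    o,d=ray(c,u,v); return o+d*(z-o[2])/d[2]
def proj(c,X):
    p=np.array(c["mtx"])@(np.array(c["R"])@np.array(X,float)+np.array(c["t"])); return p[:2]/p[2]
def snap(name,fn=None):
    c=robot.read_camera(name)
    if fn: cv2.imwrite("pics/"+fn,cv2.cvtColor(c["color"],cv2.COLOR_RGB2BGR))
    return c
E
python3 - <<'E'
from h import *
import pickle
D={}
for n in("scene","top"):
    c=snap(n,n+"0.png"); D[n]=c
    print(n,np.round(c["mtx"],1).tolist(),np.round(-np.array(c["R"]).T@c["t"],3))
pickle.dump(D,open("d0.pkl","wb"))
s=robot.read_state(); print(s["t"],s["tool_pos"],s["orientation"],s["opening"])
E
```

```text
pics
scene [[546.2, 0.0, 265.2], [0.0, 546.2, 207.5], [0.0, 0.0, 1.0]] [-0.573  0.719  0.742]
top [[432.5, 0.0, 283.8], [0.0, 432.5, 208.3], [0.0, 0.0, 1.0]] [ 0.337 -0.068  1.22 ]
0.1 [ 0.24766944 -0.5459422   0.2177005 ] [-1.38002845  0.89103681 -0.88891183] 0.09331562922787133
```

View pics/top0.png

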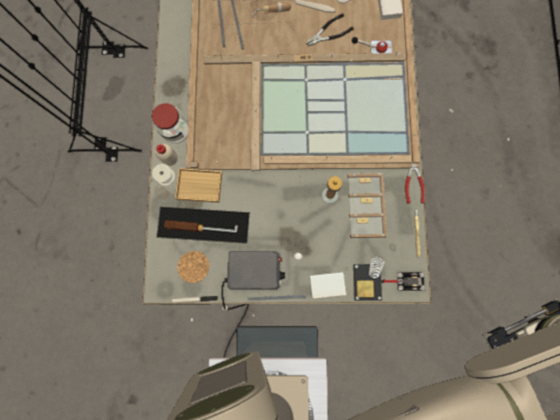

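View pics/scene0.png

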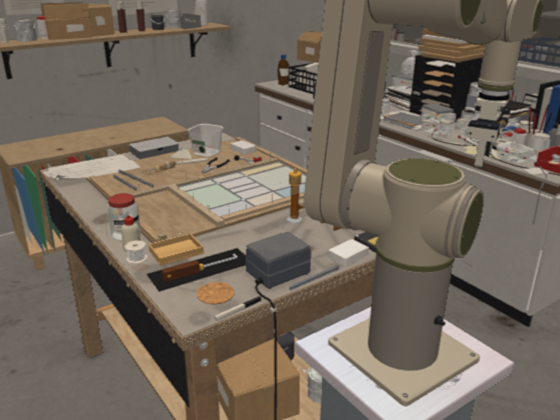

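The top view (up = +x, left = +y) shows the rack at (366,205) with its mouths to the left. The oiler is at (332,190), pick and mat at (204,225), tray at (200,185), coaster at (194,267) and station at (255,270). The scene view shows the same things, with the rack hidden by the arm.

Run:
```python
from h import *
import pickle
D=pickle.load(open("d0.pkl","rb")); c=D["top"]; im=cv2.cvtColor(c["color"],cv2.COLOR_RGB2BGR)
a=cv2.resize(im[160:250,310:430],None,fx=6,fy=6,interpolation=cv2.INTER_CUBIC)
b=cv2.resize(im[160:300,150:290],None,fx=4,fy=4,interpolation=cv2.INTER_CUBIC)
cv2.imwrite("pics/rack.png",a); cv2.imwrite("pics/left.png",b)
for n in D: print(n,np.round(D[n]["R"],3).tolist())
print(Ro.from_rotvec(robot.read_state()["orientation"]).as_matrix().round(3))
```

```text
scene [[-0.563, -0.827, -0.007], [-0.351, 0.247, -0.903], [0.748, -0.506, -0.429]]
top [[-0.004, -1.0, -0.019], [-0.984, 0.007, -0.181], [0.181, 0.018, -0.983]]
[[ 0.413 -0.001  0.911]
 [-0.911  0.002  0.413]
 [-0.002 -1.     0.   ]]
```

View pics/rack.png

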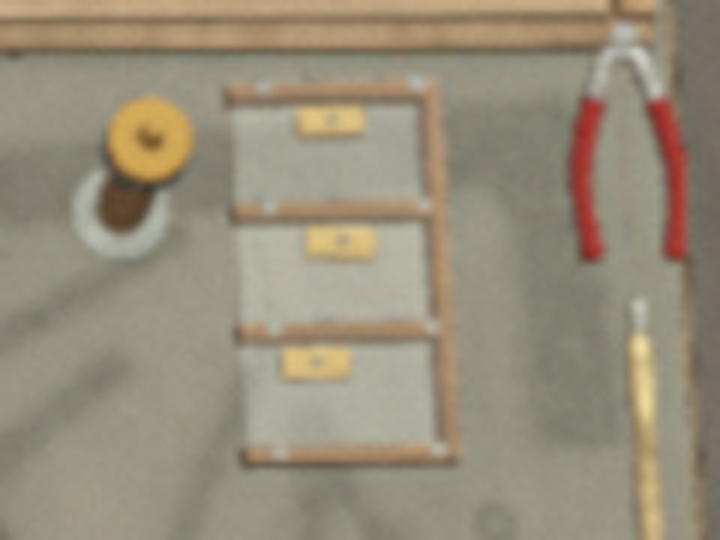

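View pics/left.png

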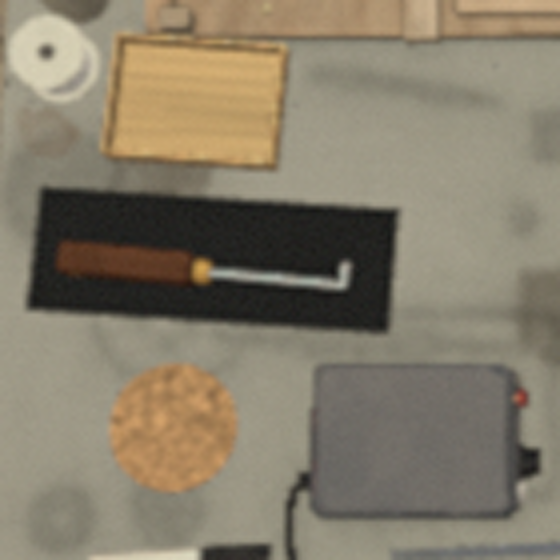

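All three spacers are present. In rack.png they are at (331,120), (340,241) and (316,362), each near the far (+x) wall. The oiler cap is at (150,140). In left.png the pick's hook end is at (346,262), pointing to −y with the hook turned to +x.

Run:
```python
from h import *
import pickle
c=pickle.load(open("d0.pkl","rb"))["top"]
A=lambda u,v,z:onplane(c,(u-2.5)/6+310,(v-2.5)/6+160,z)
B=lambda u,v,z:onplane(c,(u-1.5)/4+150,(v-1.5)/4+160,z)
r=lambda n,p:print(n,np.round(np.array(p)*1000,1).tolist())
C=[A(228,85,.024),A(245,464,.024),A(458,460,.024),A(436,80,.024)]
for k in C: r("rack corner",k)
r("rack centre",np.mean(C,0))
e=C[0]-C[1]; f=C[3]-C[2]; print("yaw of rack y vs world x deg",[np.degrees(np.arctan2(q[1],q[0])) for q in(e,f)],[np.linalg.norm(q) for q in(e,f,C[3]-C[0])])
for n,u,v in((2,331,121),(1,341,242),(0,316,362)): r(f"spacer{n} top",A(u,v,.014))
for n,u0,u1,v in((2,296,366,121),(1,305,376,242),(0,281,351,362)): r(f" ends{n}",[A(u0,v,.014)[1],A(u1,v,.014)[1]])
r("cap",A(150,139,.154)); r("foot",A(121,213,.003))
hsv=cv2.cvtColor(c["color"],cv2.COLOR_RGB2HSV)
m=cv2.inRange(hsv,(5,80,90),(25,255,255)); m2=m.copy(); m2[:, :170]=0; m2[:,215:]=0; m2[:245]=0; m2[290:]=0
k=max(cv2.findContours(m2,0,2)[0],key=cv2.contourArea); q=cv2.minAreaRect(k); print(q); r("coaster",onplane(c,*q[0],.004))
m3=m.copy(); m3[:165]=0; m3[210:]=0; m3[:,:170]=0; m3[:,228:]=0
k=max(cv2.findContours(m3,0,2)[0],key=cv2.contourArea); q=cv2.minAreaRect(k); print(q); r("tray@22",onplane(c,*q[0],.022))
for n,u,v in(("TL",40,188),("TR",398,209),("BR",388,331),("BL",28,309)): r("mat"+n,B(u,v,.003))
r("mat c",np.mean([B(40,188,.003),B(398,209,.003),B(388,331,.003),B(28,309,.003)],0))
r("handle end top mid",B(57,257,.031)); r("handle front top mid",B(193,266,.031));
r("shank a",B(215,272,.014)); r("shank b",B(330,285,.014)); r("hook end",B(346,262,.014)); r("corner",B(344,287,.014))
for n,u,v in(("TL",317,364),("TR",515,364),("BR",515,518),("BL",312,516)): r("stn"+n,B(u,v,.083))
s=robot.read_state(); r("tcp",s["tool_pos"])
```

```text
rack corner [655.5, -228.3, 24.0]
rack corner [474.9, -230.7, 24.0]
rack corner [476.2, -328.7, 24.0]
rack corner [657.1, -326.6, 24.0]
rack centre [565.9, -278.6, 24.0]
yaw of rack y vs world x deg [np.float64(0.7500778945654847), np.float64(0.6420579917611855)] [np.float64(0.180613834002516), np.float64(0.1809182866071404), np.float64(0.09836004796957551)]
spacer2 top [640.1, -278.1, 14.0]
spacer1 top [581.2, -280.6, 14.0]
spacer0 top [523.9, -266.7, 14.0]
 ends2 [-261.4, -294.7]
 ends1 [-263.6, -297.0]
 ends0 [-250.3, -283.0]
cap [597.7, -177.4, 154.0]
foot [598.4, -178.1, 3.0]
((192.5, 266.5), (31.0, 31.0), 90.0)
coaster [396.6, 210.4, 4.0]
((201.0, 183.0), (36.0, 52.0), 90.0)
tray@22 [632.4, 190.1, 22.0]
matTL [568.2, 311.6, 3.0]
matTR [551.0, 53.3, 3.0]
matBR [463.6, 59.4, 3.0]
matBL [480.7, 315.9, 3.0]
mat c [515.9, 185.1, 3.0]
handle end top mid [513.8, 288.6, 31.0]
handle front top mid [506.8, 193.1, 31.0]
shank a [504.9, 181.1, 14.0]
shank b [495.1, 99.5, 14.0]
hook end [511.4, 88.5, 14.0]
corner [493.6, 89.6, 14.0]
stnTL [433.8, 97.6, 83.0]
stnTR [433.1, -32.8, 83.0]
stnBR [333.7, -32.6, 83.0]
stnBL [335.4, 98.9, 83.0]
tcp [247.7, -545.9, 217.7]
```

```bash
python3 -m inch '[[-1,0.04,0.04,0.02,0.16],[-1,0.08,0.08,0.02,0.32],[-1,0.12,0.12,0.02,0.48],[-1,0.16,0.16,0.02,0.64],[-1,0.2,0.2,0.02,0.8],[-1,0.24,0.24,0.02,0.96],[-1,0.28,0.28,0.02,1.12],[-1,0.3,0.29,0.02,1.145]]' 10
python3 - <<'E'
from h import *
s=robot.read_state(); print(s["t"],s["tool_pos"],s["q"]); print(Ro.from_rotvec(s["orientation"]).as_matrix().round(3))
c=snap("wrist","w0.png"); print(c["mtx"],np.round(c["hand_eye"],4).tolist())
E
```

```text
t: 1.1
tool_pos: [0.5493, -0.2529, 0.2372]
orientation: [-1.57, -0.003, 0.006]
force: [-0.3, -0.4, 0.9]
opening: 0.0932
1.1 [ 0.54927388 -0.25290919  0.23717957] [-5.16268416e-01  1.38352474e-01  1.44589411e+00 -1.11244247e-05
  1.55971291e+00 -5.22345699e-01]
[[ 1.    -0.002 -0.006]
 [ 0.006  0.001  1.   ]
 [-0.002 -1.     0.001]]
[[325.1922621    0.         275.50050098]
 [  0.         325.1922621  211.90881565]
 [  0.           0.           1.        ]] [[1.0, -0.0006, -0.0009, 0.0016], [0.0007, -0.2975, 0.9547, -0.1665], [-0.0008, -0.9547, -0.2975, 0.0826], [0.0, 0.0, 0.0, 1.0]]
```

View pics/w0.png

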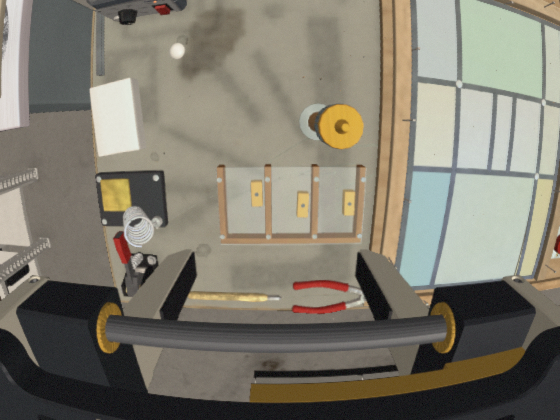

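The wrist view shows the oiler cap at (341,126) and the rack below it with its mouths upward. The spacers are at (257,194), (303,204) and (349,203). I'll cross-check the positions from this view.

```bash
cat >> h.py <<'E'
def wplane(c,s,u,v,z):
    K=c["mtx"]; x=np.array([u-K[0][2],v-K[1][2]]); r=np.hypot(*x); th=r/K[0][0]
    d=np.append(x/r*np.sin(th),np.cos(th)); T=np.eye(4); T[:3,:3]=Ro.from_rotvec(s["orientation"]).as_matrix(); T[:3,3]=s["tool_pos"]
    M=T@np.array(c["hand_eye"]); o=M[:3,3]; d=M[:3,:3]@d; return o+d*(z-o[2])/d[2]
E
python3 - <<'E'
from h import *
s=robot.read_state(); c=robot.read_camera("wrist")
r=lambda n,p:print(n,np.round(np.array(p)*1000,1).tolist())
P=lambda n,u,v,z:r(n,wplane(c,s,u,v,z))
P("cap",341,125.5,.154)
P("foot",317,122,.003)
for n,u,v in((0,257,194),(1,303,204.5),(2,349.5,203)): P(f"spacer{n}",u,v,.014)
for n,u,v in(("slot0 side front",217,165),("slot2 side front",366,165),("back0",218,244),("back2",363,243)): P(n,u,v,.024)
E
```

```text
cap [601.6, -177.7, 154.0]
foot [601.7, -178.9, 3.0]
spacer0 [528.6, -267.8, 14.0]
spacer1 [585.9, -280.9, 14.0]
spacer2 [645.1, -278.5, 14.0]
slot0 side front [481.7, -229.7, 24.0]
slot2 side front [660.5, -227.8, 24.0]
back0 [478.3, -331.1, 24.0]
back2 [665.1, -329.2, 24.0]
```

```bash
python3 -m inch '[[-1,0.035,0.05,0,-0.004],[-1,0.051,0.0754,0,-0.004],[-1,0.051,0.0754,0,-0.004],[-1,0.051,0.0754,-0.05,-0.004],[-1,0.051,0.0754,-0.09,-0.004],[-1,0.051,0.0754,-0.119,-0.004],[-1,0.051,0.0754,-0.119,-0.004]]' 10
python3 -m inch '[[0.2,0,0,0,0],[0.5,0,0,0,0],[0.5,0,0,0,0],[0.5,0,0,0,0],[0.5,0,0,0,0],[0.5,0,0,0,0]]' 15
```

```text
t: 2.08
tool_pos: [0.5968, -0.1792, 0.1146]
orientation: [-1.568, 0.008, 0.005]
force: [0.1, 0.1, -0.8]
opening: 0.0931
t: 2.82
tool_pos: [0.5969, -0.1792, 0.1147]
orientation: [-1.568, 0.008, 0.005]
force: [1.1, -0.0, 1.9]
opening: 0.0371
```

```bash
python3 -m inch '[[0.5,0,0,0.01,0],[0.5,0,0,0.03,0],[0.5,0,0,0.05,0],[0.5,0,0,0.07,0],[0.5,0,0.01,0.08,0],[0.5,-0.005,0.03,0.08,0],[0.5,-0.01,0.06,0.08,0],[0.5,-0.018,0.09,0.08,0]]' 25
python3 -m inch '[[0.5,-0.006,0.03,0,0],[0.5,-0.013,0.06,0,0],[0.5,-0.02,0.09,0,0],[0.5,-0.03,0.12,0,0],[0.5,-0.035,0.15,0,0],[0.5,-0.045,0.18,0,0],[0.5,-0.055,0.21,0,0],[0.5,-0.065,0.24,0,0]]'
```

```text
t: 3.82
tool_pos: [0.5777, -0.0868, 0.1933]
orientation: [-1.567, 0.009, 0.007]
force: [0.0, 0.2, -2.5]
opening: 0.0359
t: 4.82
tool_pos: [0.5106, 0.1551, 0.1921]
orientation: [-1.567, 0.01, 0.009]
force: [-0.2, 0.2, -1.7]
opening: 0.0356
```

```bash
python3 -m inch '[[0.5,-0.02,0.02,0,0],[0.5,-0.04,0.035,0,0],[0.5,-0.06,0.045,0,0],[0.5,-0.085,0.055,0,0],[0.5,-0.105,0.056,0,0],[0.5,-0.1126,0.056,0,0],[0.5,-0.1126,0.056,0,0],[0.5,-0.1126,0.056,-0.02,0]]'
python3 - <<'E'
from h import *
s=robot.read_state();c=robot.read_camera("wrist"); 
cv2.imwrite("pics/w1.png",cv2.cvtColor(c["color"],cv2.COLOR_RGB2BGR))
hsv=cv2.cvtColor(c["color"],cv2.COLOR_RGB2HSV)
t=snap("scene","s1.png")
E
```

```text
t: 5.82
tool_pos: [0.3996, 0.2116, 0.1734]
orientation: [-1.566, 0.007, 0.006]
force: [1.0, -0.0, -2.2]
opening: 0.0359
```

View pics/w1.png

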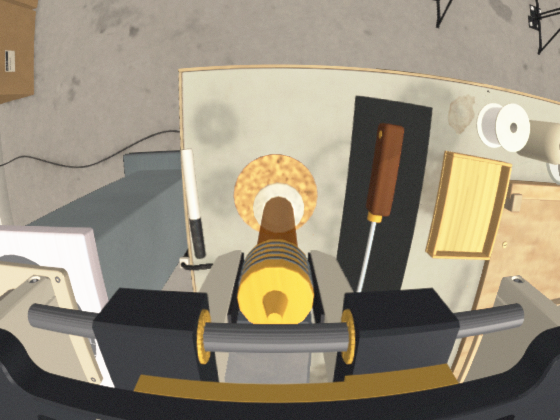

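The oiler hangs upright in the wrist view, foot at about (278,210), above the coaster at (276,195). I'll compare the two positions.

Run:
```python
from h import *
s=robot.read_state(); c=robot.read_camera("wrist")
r=lambda n,p:print(n,np.round(np.array(p)*1000,1).tolist())
P=lambda n,u,v,z:r(n,wplane(c,s,u,v,z))
r("tcp",s["tool_pos"])
P("foot",278.5,208,.059)
a=[wplane(c,s,u,v,.004) for u,v in((234,192),(317,196),(275,154))]; 
for k in a:r("coaster edge",k)
a=np.array(a)[:,:2]; A=np.c_[2*a,np.ones(3)]; r("coaster centre",np.linalg.solve(A,(a**2).sum(1))[:2])
for n,u,v in(("handle end L",376,125),("handle end R",402,128),("handle front L",371,214),("handle fr R",383,216)): P(n,u,v,.031)
for n,u,v in (("trayTL",445,152),("TR",509,164),("BL",428,257),("BR",494,262)): P(n,u,v,.022)
for n,u,v in (("matTL",357,97),("TR",432,108)): P(n,u,v,.003)
```

```text
tcp [397.1, 210.5, 169.9]
foot [399.4, 210.6, 59.0]
coaster edge [351.8, 211.9, 4.0]
coaster edge [439.7, 207.7, 4.0]
coaster edge [395.4, 252.1, 4.0]
coaster centre [395.7, 208.0]
handle end L [492.2, 285.3, 31.0]
handle end R [519.3, 284.0, 31.0]
handle front L [492.7, 196.4, 31.0]
handle fr R [505.8, 194.3, 31.0]
trayTL [574.7, 262.1, 22.0]
TR [667.4, 254.6, 22.0]
BL [570.6, 142.0, 22.0]
BR [672.4, 130.0, 22.0]
matTL [479.3, 312.9, 3.0]
TR [565.2, 307.7, 3.0]
```

```bash
python3 -m inch '[[0.5,-0.001,-0.001,-0.015,0],[0.5,-0.001,-0.001,-0.03,0],[0.5,-0.001,-0.001,-0.04,0],[0.5,-0.001,-0.001,-0.044,0],[0.5,-0.001,-0.001,-0.044,0],[0.5,-0.001,-0.001,-0.044,0]]'
```

```text
t: 6.72
tool_pos: [0.3969, 0.2098, 0.1276]
orientation: [-1.568, 0.012, 0.01]
force: [0.3, 0.2, -1.7]
opening: 0.0359
```

```bash
python3 -m inch '[[0.5,0,0,-0.003,0],[0.5,0,0,-0.006,0],[0.5,0,0,-0.008,0],[0.5,0,0,-0.009,0],[0.5,0,0,-0.009,0],[0.5,0,0,-0.009,0]]'
```

```text
t: 7.48
tool_pos: [0.3969, 0.2098, 0.1185]
orientation: [-1.568, 0.012, 0.01]
force: [-0.2, -0.0, -2.6]
opening: 0.0354
```

```bash
python3 -m inch '[[0.5,0,0,-0.001,0],[0.5,0,0,-0.002,0],[0.5,0,0,-0.002,0]]'
```

```text
t: 7.85
tool_pos: [0.398, 0.2102, 0.1182]
orientation: [-1.567, 0.01, 0.008]
force: [-1.7, -0.7, 8.0]
opening: 0.0357
```

```bash
python3 -m inch '[[0.5,-0.001,0,0.0015,0],[0.5,-0.001,0,0.0015,0],[0.15,-0.001,0,0.0015,0],[0,-0.001,0,0.0015,0],[-0.3,-0.001,0,0.0015,0],[-0.6,-0.001,0,0.0015,0],[-0.9,-0.001,0,0.0015,0],[-0.9,-0.001,0,0.0015,0]]'
python3 - <<'E'
from h import *
snap("scene","s2.png")
im=cv2.imread("pics/s2.png"); cv2.imwrite("pics/s2c.png",cv2.resize(im[90:350,120:400],None,fx=2,fy=2))
E
```

```text
t: 8.85
tool_pos: [0.397, 0.2102, 0.1197]
orientation: [-1.567, 0.01, 0.008]
force: [0.1, -0.2, 0.1]
opening: 0.082
```

View pics/s2c.png

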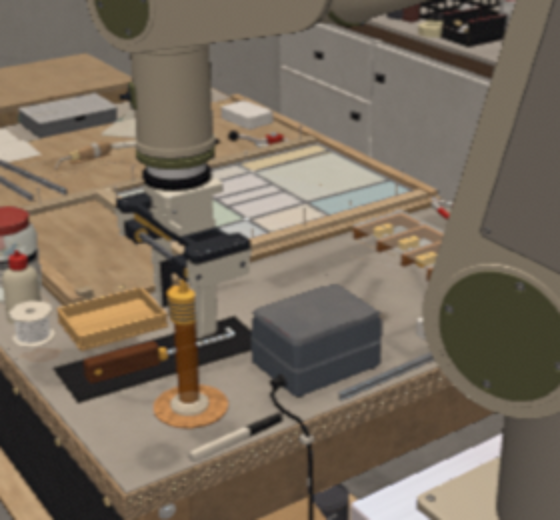

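The oiler stands upright and free on the coaster at (190,400) in the crop. Next I'll rise and go to the pick.

```bash
python3 -m inch '[[-0.9,0,0,0.03,0],[-0.9,0,0,0.07,0],[-0.9,0,0,0.1,0],[-0.9,0.03,0,0.1,0],[-0.9,0.07,-0.015,0.1,-0.03],[-0.9,0.11,-0.03,0.1,-0.06],[-0.9,0.11,-0.03,0.1,-0.08],[-0.9,0.11,-0.03,0.1,-0.08]]'
python3 - <<'E'
from h import *
import pickle
s=robot.read_state(); c=snap("wrist","w2.png"); pickle.dump((s,c),open("w2.pkl","wb")); print(s["tool_pos"])
E
```

```text
t: 9.9
tool_pos: [0.5066, 0.1802, 0.2194]
orientation: [-1.566, 0.074, -0.054]
force: [0.6, 0.6, -0.7]
opening: 0.0883
[0.5065934  0.18016255 0.21937154]
```

View pics/w2.png

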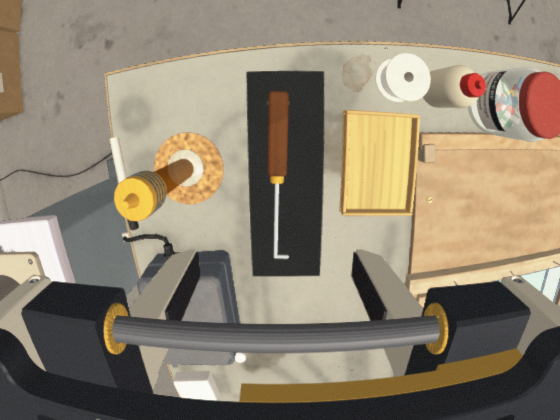

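Above the mat, the wrist view shows the handle from (278,93) to (278,177), the shank down to (276,257) and the hook tip at (289,257).

Run:
```python
from h import *
import pickle
s,c=pickle.load(open("w2.pkl","rb"))
r=lambda n,p:print(n,np.round(np.array(p)*1000,1).tolist())
P=lambda n,u,v,z:r(n,wplane(c,s,u,v,z))
P("handle rear",278.7,93,.031);P("handle front",278,177,.031)
P("shank a",277.8,188,.014);P("shank b",276.3,250,.014);P("hook tip",289,257,.012);P("corner",275,258,.012)
for u,v in((248,71),(323,72),(320,275),(253,276)):P("mat",u,v,.003)
for u,v in((345,111),(419,115),(412,216),(342,213)):P("tray",u,v,.022)
P("coaster",189,167,.004);P("oil foot",186,168,.006)
print(Ro.from_rotvec(s["orientation"]).as_matrix().round(3))
```

```text
handle rear [517.7, 285.6, 31.0]
handle front [509.4, 193.4, 31.0]
shank a [507.8, 177.1, 14.0]
shank b [499.6, 98.4, 14.0]
hook tip [514.7, 86.6, 12.0]
corner [496.9, 86.6, 12.0]
mat [484.6, 317.0, 3.0]
mat [571.0, 309.3, 3.0]
mat [554.2, 52.2, 3.0]
mat [464.9, 57.8, 3.0]
tray [589.9, 261.7, 22.0]
tray [680.1, 255.6, 22.0]
tray [671.7, 131.9, 22.0]
tray [581.5, 142.9, 22.0]
coaster [401.9, 210.3, 4.0]
oil foot [398.5, 209.7, 6.0]
[[ 0.997 -0.012  0.081]
 [-0.081  0.005  0.997]
 [-0.012 -1.     0.004]]
```

```bash
python3 -m inch '[[-0.3,0.005,0.046,-0.01,-0.012],[-0.3,0.005,0.046,-0.05,-0.012],[-0.3,0.005,0.046,-0.1,-0.012],[-0.3,0.005,0.046,-0.15,-0.012],[-0.3,0.005,0.046,-0.175,-0.012],[-0.3,0.005,0.046,-0.18,-0.012],[-0.3,0.005,0.046,-0.18,-0.012]]' 20
```

```text
t: 10.82
tool_pos: [0.5115, 0.227, 0.0407]
orientation: [-1.565, 0.081, -0.064]
force: [-0.2, 0.2, 0.2]
opening: 0.0602
```

```bash
python3 -m inch '[[-0.3,0,0,-0.015,0],[-0.3,0,0,-0.028,0],[-0.3,0,0,-0.033,0],[-0.3,0,0,-0.033,0],[-0.3,0,0,-0.033,0]]'
python3 -m inch '[[0.3,0,0,0,0],[0.7,0,0,0,0],[0.9,0,0,0,0],[0.9,0,0,0,0],[0.9,0,0,0,0]]' 30
```

```text
t: 11.45
tool_pos: [0.5118, 0.227, 0.0079]
orientation: [-1.565, 0.08, -0.064]
force: [-0.9, 0.4, 0.2]
opening: 0.0606
t: 12.08
tool_pos: [0.5117, 0.227, 0.008]
orientation: [-1.565, 0.08, -0.064]
force: [-1.1, 0.9, 0.7]
opening: 0.0215
```

```bash
python3 -m inch '[[0.9,0,0,0.02,0],[0.9,0,0,0.045,0],[0.9,0,0,0.06,0.02],[0.9,0.02,-0.05,0.06,0.05],[0.9,0.04,-0.1,0.06,0.08],[0.9,0.06,-0.15,0.06,0.1],[0.9,0.08,-0.2,0.06,0.102],[0.9,0.095,-0.25,0.06,0.102]]' 40
python3 -m inch '[[0.9,0,-0.02,0,0],[0.9,0,-0.035,0,0],[0.9,0,-0.035,0,0]]'
python3 - <<'E'
from h import *
s=robot.read_state(); print(s["tool_pos"]); print(Ro.from_rotvec(s["orientation"]).as_matrix().round(3))
snap("top","t2.png"); snap("scene","s3.png")
a=cv2.imread("pics/t2.png")[155:250,270:400]; b=cv2.imread("pics/s3.png")
cv2.imwrite("pics/t2c.png",cv2.resize(a,None,fx=6,fy=6,interpolation=cv2.INTER_CUBIC))
E
```

```text
t: 13.08
tool_pos: [0.6075, -0.0247, 0.0688]
orientation: [-1.566, -0.001, 0.016]
force: [0.8, 0.3, -0.8]
opening: 0.0217
t: 13.45
tool_pos: [0.6072, -0.0597, 0.0689]
orientation: [-1.566, -0.0, 0.016]
force: [0.1, 0.9, -0.9]
opening: 0.0217
[ 0.6072285  -0.05972659  0.06891854]
[[ 1.    -0.01  -0.011]
 [ 0.011  0.005  1.   ]
 [-0.01  -1.     0.005]]
```

View pics/t2c.png

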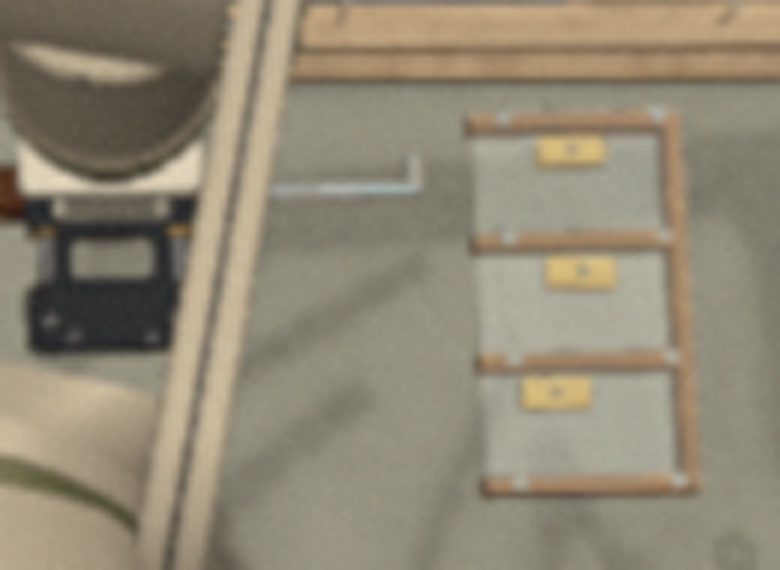

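The top view shows the hook's shank end at (417,188) and its tip at (416,157), left of slot 2 (mouth at u≈470, spacer at (570,150)). I'll compute hook against slots in this one camera.

Run:
```python
from h import *
c=robot.read_camera("top"); s=robot.read_state()
A=lambda u,v,z:onplane(c,(u-2.5)/6+270,(v-2.5)/6+155,z)*1000
hz=s["tool_pos"][2]-.005+.009
print("shank",A(280,190.5,hz).round(1),A(400,187,hz).round(1),"tip",A(416,156,hz).round(1),"hookfar",A(421,187,hz).round(1))
for n,u,v in(("TL",468,114),("BL",483,494),("BR",698,492),("TR",677,108)): print("rack",n,A(u,v,.024).round(1))
for n,v0,v1,u in((2,132.5,168,570),(1,254,290,580),(0,376,411,556)): print("spacer",n,A(u,v0,.014).round(1),A(u,v1,.014).round(1))
print("walls2 (z24)",A(480,132,.024).round(1),A(480,235,.024).round(1)," 1:",A(486,250,.024).round(1),A(486,356,.024).round(1)," 0:",A(490,371,.024).round(1),A(490,478,.024).round(1))
print("frame edge",A(500,78,.0).round(1))
```

```text
shank [ 608.  -135.7   72.8] [ 609.2 -190.    72.8] tip [ 623.5 -197.6   72.8] hookfar [ 609.1 -199.5   72.8]
rack TL [ 656.  -228.3   24. ]
rack BL [ 474.9 -229.7   24. ]
rack BR [ 475.3 -328.6   24. ]
rack TR [ 658.1 -327.1   24. ]
spacer 2 [ 649.2 -277.9   14. ] [ 631.7 -277.3   14. ]
spacer 1 [ 589.9 -280.4   14. ] [ 572.5 -279.8   14. ]
spacer 0 [ 531.5 -267.    14. ] [ 514.9 -266.4   14. ]
walls2 (z24) [ 647.2 -233.7   24. ] [ 597.3 -232.2   24. ]  1: [ 590.  -234.7   24. ] [ 539.5 -233.1   24. ]  0: [ 532.5 -234.8   24. ] [ 482.3 -233.2   24. ]
frame edge [ 680.3 -247.5    0. ]
```

```bash
python3 -m inch '[[0.9,-0.001,0,-0.02,0],[0.9,-0.001,0,-0.04,0],[0.9,-0.001,0,-0.055,0],[0.9,-0.001,0,-0.06,0],[0.9,-0.001,0,-0.0615,0],[0.9,-0.001,0,-0.0615,0]]'
```

```text
t: 14.35
tool_pos: [0.6069, -0.0585, 0.0079]
orientation: [-1.566, -0.003, 0.017]
force: [-0.7, -1.0, 0.4]
opening: 0.0218
```

```bash
python3 -m inch '[[0.9,-0.0005,-0.015,-0.001,0],[0.9,0,-0.03,-0.001,0],[0.9,0,-0.046,-0.001,0],[0.9,0,-0.062,-0.001,0],[0.9,0.0005,-0.078,-0.001,0],[0.9,0.001,-0.094,-0.001,0],[0.9,0.001,-0.108,-0.001,0],[0.9,0.001,-0.11,-0.001,0]]'
python3 - <<'E'
from h import *
c=snap("top","t3.png")
cv2.imwrite("pics/t3c.png",cv2.resize(cv2.imread("pics/t3.png")[155:250,270:400],None,fx=6,fy=6,interpolation=cv2.INTER_CUBIC))
E
```

```text
t: 15.35
tool_pos: [0.6078, -0.1696, 0.0069]
orientation: [-1.566, -0.002, 0.016]
force: [-0.0, 0.4, -0.9]
opening: 0.0215
```

View pics/t3c.png

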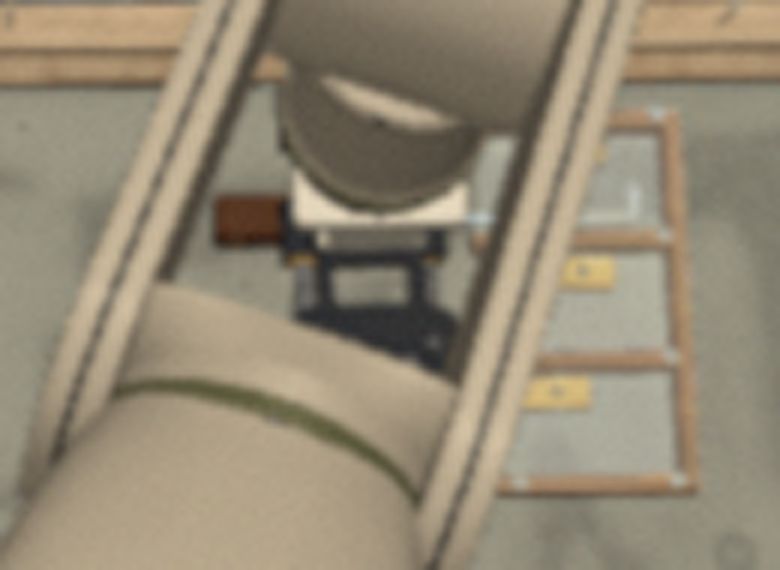

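The hook is inside slot 2 at (633,185–218), well behind the spacer's end (605), with no contact force. Now I'll shift it behind the spacer and pull.

```bash
python3 -m inch '[[0.9,0.005,0,0,0],[0.9,0.01,0,0,0],[0.9,0.0165,0,0,0],[0.9,0.0165,0,0,0],[0.9,0.0165,0.01,0,0],[0.9,0.0165,0.02,0,0]]'
python3 -m inch '[[0.9,0,0.015,0,0],[0.9,0,0.03,0,0],[0.9,-0.0005,0.045,0,0],[0.9,-0.0005,0.06,0,0],[0.9,-0.001,0.075,0,0],[0.9,-0.001,0.085,0,0],[0.9,-0.001,0.085,0,0]]'
python3 - <<'E'
from h import *
c=snap("top","t4.png")
cv2.imwrite("pics/t4c.png",cv2.resize(cv2.imread("pics/t4.png")[155:250,270:400],None,fx=6,fy=6,interpolation=cv2.INTER_CUBIC))
E
```

```text
t: 16.15
tool_pos: [0.6241, -0.1484, 0.0068]
orientation: [-1.566, -0.002, 0.016]
force: [-0.3, 0.0, -1.0]
opening: 0.022
t: 17.02
tool_pos: [0.6231, -0.0626, 0.0067]
orientation: [-1.566, -0.002, 0.017]
force: [0.2, -1.1, -1.3]
opening: 0.0216
```

View pics/t4c.png

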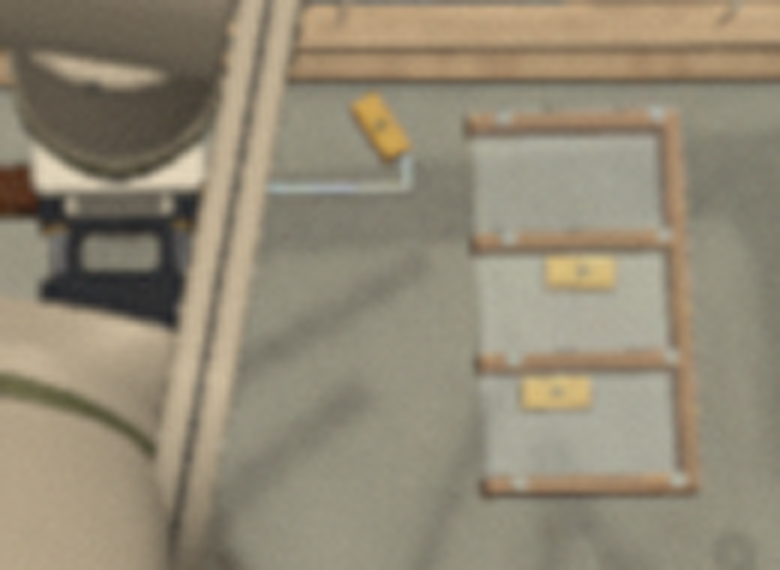

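Spacer 2 is out at (381,126), turned but well clear of the mouth. I'll lift over to slot 1.

```bash
python3 -m inch '[[0.9,-0.006,0,0.003,0],[0.9,-0.012,0,0.02,0],[0.9,-0.025,0,0.03,0],[0.9,-0.05,0,0.03,0],[0.9,-0.074,0,0.03,0],[0.9,-0.074,0,0.015,0],[0.9,-0.074,0,0,0],[0.9,-0.074,0,0,0]]'
```

```text
t: 18.08
tool_pos: [0.5489, -0.0632, 0.0054]
orientation: [-1.566, -0.001, 0.018]
force: [-1.2, 0.6, -1.0]
opening: 0.0219
```

```bash
python3 -m inch '[[0.9,0,-0.015,0.001,0],[0.9,0,-0.03,0.001,0],[0.9,0,-0.046,0.001,0],[0.9,0,-0.062,0.001,0],[0.9,0.0005,-0.078,0.001,0],[0.9,0.001,-0.094,0.001,0],[0.9,0.001,-0.106,0.001,0],[0.9,0.001,-0.107,0.001,0]]'
python3 - <<'E'
from h import *
c=snap("top"); s=robot.read_state(); print(s["tool_pos"],s["force"])
# hook: bright pixels in slot region, world coords
p=np.round(proj(c,[.55,-.308,.011])),np.round(proj(c,[.567,-.308,.011])); print(p, c["color"][int(p[1][1])-2:int(p[0][1])+3,int(p[0][0])-6:int(p[0][0])+5].sum(2).tolist())
E
```

```text
t: 19.08
tool_pos: [0.5499, -0.1711, 0.0065]
orientation: [-1.566, 0.0, 0.017]
force: [0.4, 0.9, -1.0]
opening: 0.0215
[ 0.54982602 -0.17057166  0.00640513] [-0.42057219 -0.30542302 -1.30049777]
(array([376., 211.]), array([376., 205.])) [[520, 515, 500, 492, 511, 517, 518, 519, 524, 516, 457], [524, 510, 482, 494, 509, 507, 515, 508, 514, 512, 467], [525, 506, 480, 482, 503, 493, 515, 516, 512, 510, 479], [520, 488, 461, 481, 499, 503, 534, 526, 507, 516, 473], [518, 481, 490, 502, 504, 494, 543, 533, 512, 516, 477], [511, 478, 483, 505, 502, 490, 539, 529, 501, 515, 496], [491, 468, 479, 507, 502, 492, 536, 517, 495, 507, 497], [469, 490, 525, 539, 522, 525, 551, 525, 505, 515, 493], [458, 501, 550, 557, 549, 542, 547, 531, 514, 508, 502], [458, 474, 495, 500, 485, 480, 484, 485, 497, 493, 495], [446, 452, 458, 457, 438, 422, 430, 438, 450, 459, 475]]
```

```bash
python3 -m inch '[[0.9,0.005,0,0,0],[0.9,0.01,0,0,0],[0.9,0.0175,0,0,0],[0.9,0.0175,0,0,0],[0.9,0.0175,0.01,0,0],[0.9,0.0175,0.02,0,0]]'
python3 -m inch '[[0.9,0,0.012,0,0],[0.9,0,0.024,0,0],[0.9,-0.0005,0.036,0,0],[0.9,-0.0005,0.048,0,0],[0.9,-0.001,0.06,0,0],[0.9,-0.001,0.072,0,0],[0.9,-0.001,0.083,0,0],[0.9,-0.001,0.083,0,0]]'
python3 - <<'E'
from h import *
c=snap("top","t5.png")
cv2.imwrite("pics/t5c.png",cv2.resize(cv2.imread("pics/t5.png")[155:250,270:400],None,fx=6,fy=6,interpolation=cv2.INTER_CUBIC))
E
```

```text
t: 19.88
tool_pos: [0.5671, -0.1498, 0.0063]
orientation: [-1.565, 0.0, 0.017]
force: [0.2, 0.4, -1.1]
opening: 0.0217
t: 20.88
tool_pos: [0.566, -0.0659, 0.0062]
orientation: [-1.565, -0.0, 0.018]
force: [-0.4, -0.2, -1.1]
opening: 0.0215
```

View pics/t5c.png

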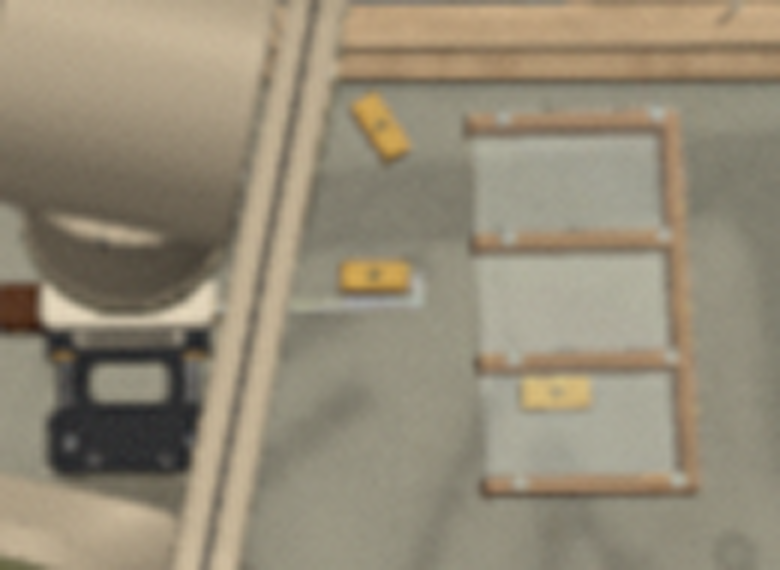

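Spacer 1 is out and straight at (375,275). Now slot 0, after a check on the nugget's clearance.

```bash
python3 - <<'E'
from h import *
import pickle
c=pickle.load(open("d0.pkl","rb"))["top"]; print(onplane(c,298,255,.005),onplane(c,283,262,.04))
E
python3 -m inch '[[0.9,-0.008,0.0,0.004,0],[0.9,-0.014,0,0.02,0],[0.9,-0.025,0,0.035,0],[0.9,-0.05,0,0.035,0],[0.9,-0.0735,0,0.035,0],[0.9,-0.0735,0,0.02,0],[0.9,-0.0735,0,0.01,0],[0.9,-0.0735,0,0.01,0]]'
```

```text
[ 0.42714105 -0.08529209  0.005     ] [ 0.40581946 -0.04394576  0.04      ]
t: 21.92
tool_pos: [0.4919, -0.0663, 0.0149]
orientation: [-1.565, 0.002, 0.02]
force: [0.1, 0.9, -0.5]
opening: 0.0216
```

```bash
python3 -m inch '[[0.9,0.0005,0,-0.005,0],[0.9,0.0005,-0.01,-0.0085,0],[0.9,0.0005,-0.024,-0.0085,0],[0.9,0.0005,-0.04,-0.0085,0],[0.9,0.001,-0.056,-0.0085,0],[0.9,0.001,-0.072,-0.0085,0],[0.9,0.0015,-0.088,-0.0085,0],[0.9,0.0015,-0.096,-0.0085,0]]'
python3 - <<'E'
from h import *
c=snap("top"); s=robot.read_state(); print(s["tool_pos"],s["force"])
cv2.imwrite("pics/t6c.png",cv2.resize(cv2.cvtColor(c["color"][190:250,330:400],cv2.COLOR_RGB2BGR),None,fx=6,fy=6,interpolation=cv2.INTER_CUBIC))
E
```

```text
t: 22.92
tool_pos: [0.4935, -0.1636, 0.0065]
orientation: [-1.565, 0.002, 0.019]
force: [0.9, -0.2, -0.9]
opening: 0.0217
[ 0.49347789 -0.1640025   0.00648696] [-0.22955701 -1.01444466 -0.55859158]
```

View pics/t6c.png

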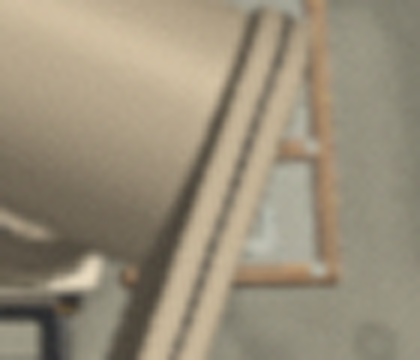

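The hook is inside slot 0 at about (265,225), behind the hidden spacer. Now shift and pull.

```bash
python3 -m inch '[[0.9,0.005,0,0,0],[0.9,0.01,0,0,0],[0.9,0.0165,0,0,0],[0.9,0.0165,0,0,0],[0.9,0.0165,0.01,0,0],[0.9,0.0165,0.02,0,0]]'
python3 -m inch '[[0.9,0,0.012,0,0],[0.9,0,0.024,0,0],[0.9,-0.0005,0.036,0,0],[0.9,-0.0005,0.048,0,0],[0.9,-0.001,0.06,0,0],[0.9,-0.001,0.07,0,0],[0.9,-0.001,0.077,0,0],[0.9,-0.001,0.077,0,0]]'
python3 - <<'E'
from h import *
c=snap("top","t7.png")
hsv=cv2.cvtColor(c["color"],cv2.COLOR_RGB2HSV)
m=cv2.inRange(hsv,(12,110,120),(30,255,255)); m[:165]=0; m[260:]=0; m[:,300:][:, 70:]=0; m[:,:300]=0
for k in cv2.findContours(m,0,2)[0]:
    if cv2.contourArea(k)>10: q=cv2.minAreaRect(k); print(q,onplane(c,*q[0],.014).round(4))
E
```

```text
t: 23.72
tool_pos: [0.5097, -0.1431, 0.0063]
orientation: [-1.565, 0.003, 0.019]
force: [-0.3, 0.9, 0.1]
opening: 0.0218
t: 24.72
tool_pos: [0.5087, -0.0657, 0.0063]
orientation: [-1.565, 0.002, 0.02]
force: [-0.1, 0.6, -0.5]
opening: 0.0214
((332.35296630859375, 219.08827209472656), (10.914102554321289, 4.850712299346924), 14.03624439239502) [ 0.5268 -0.1829  0.014 ]
((332.0, 201.0), (4.0, 10.0), 90.0) [ 0.5788 -0.1831  0.014 ]
((332.9615173339844, 175.69229125976562), (10.53930377960205, 4.714951515197754), 56.3099365234375) [ 0.6528 -0.1876  0.014 ]
```

```bash
python3 -m inch '[[0.9,0,0,0,0],[0.9,-0.008,0,0.005,0],[0.9,-0.01,0,0.03,0],[0.9,-0.01,0.01,0.06,0],[0.9,0,0.06,0.06,-0.03],[0.9,0,0.11,0.06,-0.06],[0.9,0.003,0.16,0.06,-0.09],[0.9,0.003,0.21,0.06,-0.102]]'
python3 -m inch '[[0.9,0,0.04,0,0],[0.9,0,0.081,0,0],[0.9,0,0.082,0,0],[0.9,0,0.082,-0.02,0],[0.9,0,0.082,-0.035,0],[0.9,0,0.082,-0.045,0],[0.9,0,0.082,-0.05,0],[0.9,0,0.082,-0.05,0]]'
python3 - <<'E'
from h import *
s=robot.read_state(); print(s["tool_pos"],Ro.from_rotvec(s["orientation"]).as_matrix()[:,0].round(3)); snap("top","t8.png"); snap("scene","s8.png")
a=cv2.imread("pics/t8.png")[140:300,140:350]; b=cv2.imread("pics/s8.png")[130:330,100:300]
cv2.imwrite("pics/t8c.png",np.hstack([cv2.resize(a,(420,320)),cv2.resize(b,(320,320))]))
E
```

```text
t: 25.78
tool_pos: [0.5115, 0.1452, 0.0669]
orientation: [-1.563, 0.082, -0.062]
force: [-0.2, -0.6, -0.3]
opening: 0.0218
t: 26.78
tool_pos: [0.5114, 0.2268, 0.0164]
orientation: [-1.563, 0.083, -0.062]
force: [0.2, 0.0, -1.4]
opening: 0.0215
[0.51136094 0.22677558 0.01641918] [ 0.996 -0.093 -0.014]
```

View pics/t8c.png

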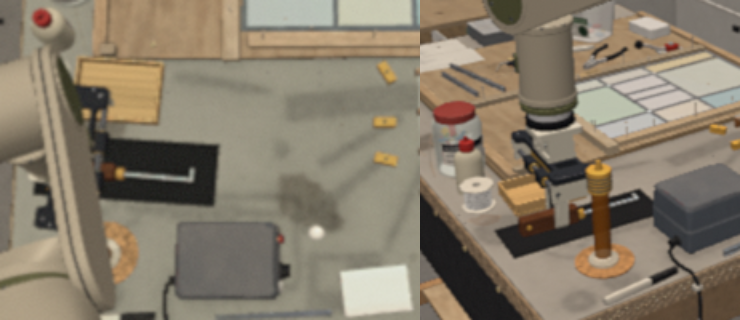

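Pick is over the mat, with hook and handle inside its outline; the oiler stands on the coaster. Lowering and releasing.

```bash
python3 -m inch '[[0.9,0,0,-0.004,0],[0.9,0,0,-0.0075,0],[0.9,0,0,-0.0085,0],[0.9,0,0,-0.0085,0],[0.5,0,0,-0.0085,0],[0.2,0,0,-0.0085,0],[0,0,0,-0.0085,0],[-0.1,0,0,-0.0085,0]]'
python3 -m inch '[[-0.1,0,0,0.02,0],[-0.1,0,0,0.06,0],[-0.1,0,0,0.1,0],[-0.1,0,0,0.15,0],[-0.1,0,0,0.19,0],[-0.1,0,0,0.19,0]]'
python3 - <<'E'
from h import *
import pickle
s=robot.read_state(); c=snap("wrist","w8.png"); pickle.dump((s,c),open("w8.pkl","wb"))
E
```

```text
t: 27.88
tool_pos: [0.5121, 0.2272, 0.0089]
orientation: [-1.563, 0.082, -0.063]
force: [-0.6, 0.3, 0.4]
opening: 0.0483
t: 28.62
tool_pos: [0.5148, 0.2281, 0.2054]
orientation: [-1.559, 0.075, -0.07]
force: [1.3, -1.3, -0.1]
opening: 0.051
```

View pics/w8.png

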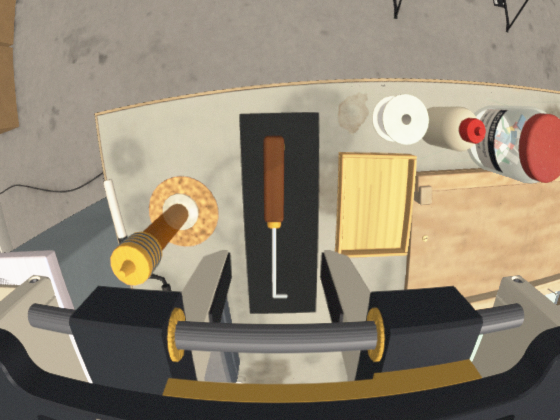

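The pick lies wholly on the mat (handle (274,180), hook (280,296)), and the tray at (376,204) is empty. Next I'll measure tray, flux bottle and oiler, then go above the spacers.

```bash
cat >> h.py <<'E'
def tray():
    c=robot.read_camera("top"); hsv=cv2.cvtColor(c["color"],cv2.COLOR_RGB2HSV)
    m=cv2.inRange(hsv,(5,80,90),(25,255,255)); m[:169]=0; m[215:]=0; m[:,:165]=0; m[:,240:]=0
    k=max(cv2.findContours(m,0,2)[0],key=cv2.contourArea); q=cv2.minAreaRect(k); return q,onplane(c,q[0][0],q[0][1],.022).round(4)
def spacers():
    s=robot.read_state(); c=robot.read_camera("wrist"); hsv=cv2.cvtColor(c["color"],cv2.COLOR_RGB2HSV)
    m=cv2.inRange(hsv,(18,120,110),(30,255,255))
    for k in cv2.findContours(m,0,2)[0]:
        a=cv2.contourArea(k)
        if 60<a<1500:
            w=np.array([wplane(c,s,u,v,.014)[:2]*1000 for u,v in k[:,0]],np.float32); q=cv2.minAreaRect(w)
            if 20<max(q[1])<45:
                b=cv2.boxPoints(q); e=max(b[1]-b[0],b[2]-b[1],key=np.linalg.norm); th=np.arctan2(e[1],e[0])
                print("ctr",np.round(q[0],1),"size",np.round(q[1],1),"jaw yaw",round((th+np.pi)%np.pi-np.pi/2,3),"px",cv2.minAreaRect(k)[0])
E
python3 - <<'E'
from h import *
import pickle
s,c=pickle.load(open("w8.pkl","rb"))
for n,u,v,z in(("flux",473,131,.103),("spool",406,119,.04),("trayTL",342,154,.022),("TR",414,156,.022),("BR",407,254,.022),("BL",338,254,.022),("coaster",183,211,.004),("foot",181,213,.005),("hook",280,296,.012),("handle rear",275,139,.031)): print(n,wplane(c,s,u,v,z).round(4))
E
python3 -m inch '[[-0.3,0.01,-0.06,0.03,0.02],[-0.3,0.02,-0.12,0.03,0.04],[-0.3,0.03,-0.18,0.03,0.06],[-0.3,0.04,-0.24,0.03,0.085],[-0.3,0.05,-0.3,0.03,0.085],[-0.3,0.06,-0.36,0.03,0.085],[-0.3,0.07,-0.42,0.03,0.085],[-0.3,0.07,-0.44,0.03,0.085]]' 20
python3 -c "
from h import *
print(tray()); spacers(); s=robot.read_state(); print(Ro.from_rotvec(s['orientation']).as_matrix().round(3))"
```

```text
flux [0.7063 0.2895 0.103 ]
spool [0.6614 0.2991 0.04  ]
trayTL [0.5918 0.263  0.022 ]
TR [0.6775 0.2559 0.022 ]
BR [0.6716 0.1341 0.022 ]
BL [0.5826 0.1447 0.022 ]
coaster [0.4006 0.2099 0.004 ]
foot [0.3979 0.2079 0.005 ]
hook [0.5081 0.0877 0.012 ]
handle rear [0.5203 0.2857 0.031 ]
t: 29.68
tool_pos: [0.5824, -0.2154, 0.2308]
orientation: [-1.562, 0.016, -0.001]
force: [-0.1, 0.8, 0.3]
opening: 0.0605
(((198.0, 185.0), (32.0, 46.0), 90.0), array([0.6266, 0.1985, 0.022 ]))
ctr [ 655.2 -188.3] size [31.7 15.3] jaw yaw -1.009 px (336.8068542480469, 161.3111572265625)
ctr [ 582.9 -184.4] size [31.3 13.1] jaw yaw -0.014 px (276.5, 158.0)
ctr [ 530.  -184.4] size [32.6 14.3] jaw yaw -0.232 px (232.25001525878906, 158.75)
[[ 1.    -0.009  0.01 ]
 [-0.01   0.009  1.   ]
 [-0.009 -1.     0.009]]
```

```bash
python3 -m inch '[[0.2,-0.001,0.031,-0.03,0],[0.2,-0.001,0.031,-0.08,0],[0.2,-0.001,0.031,-0.13,0],[0.2,-0.001,0.031,-0.17,0],[0.2,-0.001,0.031,-0.195,0],[0.2,-0.001,0.031,-0.2,0],[0.2,-0.001,0.031,-0.2,0]]' 20
```

```text
t: 30.65
tool_pos: [0.5817, -0.1817, 0.0317]
orientation: [-1.561, 0.014, -0.0]
force: [-0.1, 0.1, -0.6]
opening: 0.0371
```

```bash
python3 -m inch '[[0.2,-0.0005,-0.002,-0.015,0],[0.2,-0.0005,-0.002,-0.025,0],[0.2,-0.0005,-0.002,-0.0275,0],[0.2,-0.0005,-0.002,-0.0275,0],[0.6,-0.0005,-0.002,-0.0275,0],[0.9,-0.0005,-0.002,-0.0275,0],[0.9,-0.0005,-0.002,-0.0275,0],[0.9,-0.0005,-0.002,-0.0275,0]]' 20
```

```text
t: 31.65
tool_pos: [0.5815, -0.1838, 0.0046]
orientation: [-1.562, 0.014, -0.0]
force: [-0.5, 0.2, 1.5]
opening: 0.0139
```

```bash
python3 -m inch '[[0.9,0,0,0.03,0],[0.9,0,0,0.07,0],[0.9,0.005,0.04,0.08,0],[0.9,0.015,0.1,0.08,0],[0.9,0.025,0.16,0.08,0],[0.9,0.035,0.22,0.08,0],[0.9,0.04,0.28,0.08,0],[0.9,0.0475,0.335,0.08,0]]' 30
python3 -c "
from h import *
print(tray(),robot.read_state()['opening'])"
```

```text
t: 32.65
tool_pos: [0.6288, 0.1534, 0.0845]
orientation: [-1.562, 0.014, -0.0]
force: [0.2, -0.2, 0.0]
opening: 0.0134
(((182.94015502929688, 184.60548400878906), (13.736509323120117, 30.130245208740234), 7.765166282653809), array([0.6282, 0.2418, 0.022 ])) 0.01361788509984227
```

```bash
cat >> h.py <<'E'
def wtray(fn=None):
    s=robot.read_state(); c=snap("wrist",fn); hsv=cv2.cvtColor(c["color"],cv2.COLOR_RGB2HSV)
    m=cv2.inRange(hsv,(17,90,120),(30,255,255)); m=cv2.morphologyEx(m,cv2.MORPH_CLOSE,np.ones((7,7)))
    for k in sorted(cv2.findContours(m,0,2)[0],key=cv2.contourArea)[-4:]:
        w=np.array([wplane(c,s,u,v,.022)[:2]*1000 for u,v in k[:,0]],np.float32); q=cv2.minAreaRect(w)
        print(cv2.boundingRect(k),np.round(q[0],1),np.round(q[1],1),round(q[2],1))
E
python3 -c "
from h import *
wtray('w9.png')"
```

```text
(241, 311, 9, 55) [601.4  53. ] [64.   6.8] 86.1
(6, 125, 63, 91) [417.9 211.1] [77.9 82.4] 3.6
(96, 369, 325, 34) [603.9 -15.4] [367.7  38.1] 0.3
(215, 88, 345, 229) [777.3 157.7] [173.5 392.4] 83.4
```

Run:
```python
from h import *
im=cv2.imread("pics/w9.png"); hsv=cv2.cvtColor(im,cv2.COLOR_BGR2HSV)
for u,v in((280,200),(280,150),(300,180),(450,200),(520,180)): print(u,v,hsv[v-3:v+4,u-3:u+4].reshape(-1,3).mean(0).round())
m=cv2.inRange(hsv,(17,100,120),(30,255,255))
print("row130",[(i,) for i in np.flatnonzero(np.diff((m[130]>0).astype(int)))]); print("col285",np.flatnonzero(np.diff((m[:,285]>0).astype(int)))); print("row180",np.flatnonzero(np.diff((m[180]>0).astype(int))))
```

```text
280 200 [ 23. 117. 245.]
280 150 [ 23. 116. 244.]
300 180 [ 23. 115. 245.]
450 200 [ 19.  88. 231.]
520 180 [ 18.  94. 227.]
row130 [(np.int64(20),), (np.int64(30),), (np.int64(35),), (np.int64(46),), (np.int64(47),), (np.int64(48),), (np.int64(218),), (np.int64(345),), (np.int64(366),), (np.int64(367),), (np.int64(368),), (np.int64(369),), (np.int64(372),), (np.int64(373),)]
col285 [ 91 295 383 401]
row180 [ 47  51  55  60  61  68 215 340 374 375 377 379 390 392 470 471 473 476
 481 483 485 487 543 544 546 547 553 554]
```

```bash
sed -i 's/(17,90,120),(30,255,255)); m=cv2.morph/(20,100,120),(30,255,255)); m=cv2.morph/' h.py; sed -i 's/MORPH_CLOSE,np.ones((7,7))/MORPH_OPEN,np.ones((5,5))/' h.py; python3 -c "
from h import *
wtray()"
```

```text
(230, 384, 5, 5) [585.  -13.6] [6.9 4.1] 85.5
(120, 183, 14, 10) [513.3 189. ] [ 7.2 12.4] 88.8
(264, 246, 25, 50) [629.6 119.7] [44.1 18.7] 89.2
(223, 91, 115, 152) [631.5 200.9] [108.1  76.4] 85.5
```

```bash
python3 -m inch '[[0.9,0,0.009,-0.02,0.06],[0.9,0,0.009,-0.045,0.06],[0.9,0,0.009,-0.065,0.06],[0.9,0,0.009,-0.0735,0.06],[0.9,0,0.009,-0.0735,0.06],[0.4,0,0.009,-0.0735,0.06],[0.4,0,0.009,-0.0735,0.06],[0.4,0,0.009,-0.0735,0.06]]'
python3 -m inch '[[0.4,0,0,0.02,0],[0.4,0,0,0.06,0],[0.4,0,0,0.1,0],[0.2,-0.02,-0.06,0.12,-0.06],[0.2,-0.04,-0.12,0.12,-0.12],[0.2,-0.06,-0.18,0.12,-0.2],[0.2,-0.08,-0.24,0.12,-0.29],[0.2,-0.09,-0.3,0.12,-0.29]]'
```

```text
t: 33.8
tool_pos: [0.6291, 0.1632, 0.0115]
orientation: [-1.561, -0.037, 0.05]
force: [-0.3, -0.8, -0.2]
opening: 0.0282
t: 34.8
tool_pos: [0.5394, -0.1344, 0.1336]
orientation: [-1.553, 0.188, -0.181]
force: [0.3, -0.7, 0.3]
opening: 0.0371
```

```bash
python3 -m inch '[[0.2,-0.011,-0.0495,0,0],[0.2,-0.011,-0.0495,-0.03,0],[0.2,-0.011,-0.0495,-0.07,0],[0.2,-0.011,-0.0495,-0.1,0],[0.2,-0.011,-0.0495,-0.102,0],[0.2,-0.011,-0.0495,-0.102,0]]' 20
python3 -c "
from h import *
s=robot.read_state(); print(s['tool_pos'],Ro.from_rotvec(s['orientation']).as_matrix()[:,0].round(3))"
```

```text
t: 35.55
tool_pos: [0.5294, -0.1843, 0.0335]
orientation: [-1.554, 0.186, -0.183]
force: [0.5, -0.0, 0.1]
opening: 0.0371
[ 0.52943273 -0.18432312  0.03354942] [ 0.972 -0.233 -0.003]
```

```bash
python3 -m inch '[[0.2,-0.0005,0,-0.015,0],[0.2,-0.0005,0,-0.026,0],[0.2,-0.0005,0,-0.029,0],[0.2,-0.0005,0,-0.029,0],[0.6,-0.0005,0,-0.029,0],[0.9,-0.0005,0,-0.029,0],[0.9,-0.0005,0,-0.029,0],[0.9,-0.0005,0,-0.029,0]]' 20
python3 -m inch '[[0.9,0,0,0.03,0],[0.9,0,0,0.07,0],[0.9,0.01,0.04,0.08,0.06],[0.9,0.03,0.1,0.08,0.12],[0.9,0.05,0.16,0.08,0.18],[0.9,0.07,0.22,0.08,0.24],[0.9,0.09,0.28,0.08,0.295],[0.9,0.1,0.34,0.08,0.295]]' 30
python3 -m inch '[[0.9,0,0.04,0,0],[0.9,0.001,0.042,0,0]]'
python3 -c "
from h import *
wtray()"
```

```text
t: 36.55
tool_pos: [0.5291, -0.1844, 0.0048]
orientation: [-1.554, 0.186, -0.183]
force: [-0.3, 0.5, 2.0]
opening: 0.0137
t: 37.55
tool_pos: [0.6295, 0.1562, 0.0848]
orientation: [-1.562, -0.045, 0.049]
force: [0.3, -0.3, 0.1]
opening: 0.0137
t: 37.8
tool_pos: [0.6298, 0.2016, 0.0843]
orientation: [-1.561, -0.048, 0.053]
force: [-0.9, -1.0, -0.8]
opening: 0.0136
(123, 229, 14, 7) [513.3 188.8] [12.7  5.2] 4.7
(196, 132, 116, 164) [610.5 206.6] [126.7  76.4] 85.8
```

The tray may have been knocked (about 20 mm in −x). I'll back off and check it with both cameras.

```bash
python3 -m inch '[[0.9,0,-0.03,0.05,0],[0.9,-0.01,-0.09,0.1,-0.03],[0.9,-0.01,-0.15,0.12,-0.06],[0.9,-0.01,-0.21,0.12,-0.06],[0.9,-0.01,-0.23,0.12,-0.06],[0.9,-0.01,-0.23,0.12,-0.06]]'
python3 - <<'E'
from h import *
print(tray()); wtray("w10.png")
t=snap("top","t10.png")
a=cv2.imread("pics/w10.png"); b=cv2.resize(cv2.imread("pics/t10.png")[150:290,140:280],(420,420),interpolation=cv2.INTER_CUBIC)
cv2.imwrite("pics/c10.png",cv2.resize(np.hstack([a,b]),(800,343)))
E
```

```text
t: 38.6
tool_pos: [0.6196, -0.0346, 0.2045]
orientation: [-1.563, 0.004, 0.0]
force: [0.6, 0.4, -0.2]
opening: 0.0135
(((189.47940063476562, 191.7676544189453), (35.43378448486328, 32.28922653198242), 4.39870548248291), array([0.607 , 0.2222, 0.022 ]))
(230, 0, 15, 24) [579.5 166.9] [15.2 28.5] 0.6
(282, 0, 10, 26) [632.3 164.4] [30.   9.6] 89.6
(86, 338, 24, 14) [ 339.5 -274.8] [24.9 44.9] 88.3
(265, 247, 23, 49) [ 620.5 -132.5] [65.7 26.2] 89.2
```

View pics/c10.png

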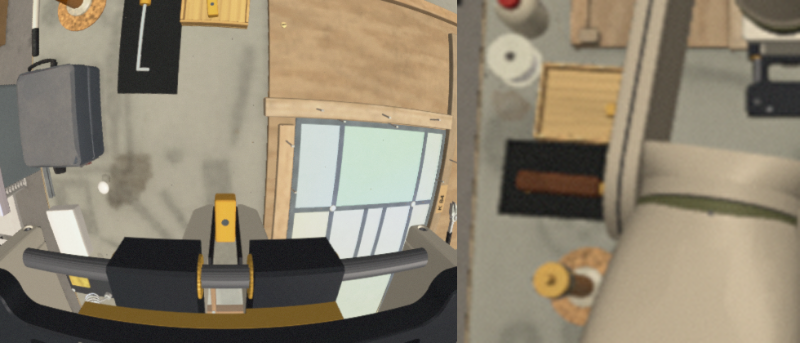

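The tray has indeed moved towards the mat: its left edge is at (536–543, 63–137) in the right panel, and its near edge at (181–248, 22–27) in the left. Spacer 1 is inside. Recomputing.

Run:
```python
from h import *
c=robot.read_camera("top"); s=robot.read_state(); w=robot.read_camera("wrist")
k=800/980
f=lambda u,v:onplane(c,((u-457)/k-0)/3+140,(v/k)/3+150,.022)
TL,BL=f(543,63),f(536,137); print("left edge",TL.round(4),BL.round(4),np.linalg.norm(TL-BL))
m=(TL+BL)/2; e=(TL-BL)/np.linalg.norm(TL-BL); n=np.array([e[1],-e[0],0]); print("centre",(m+n*.062).round(4),"tray short axis",e.round(3))
a,b=[wplane(w,s,u/k,v/k,.022) for u,v in((181,22),(248,27))]; print("near edge",a.round(4),b.round(4),np.linalg.norm(a-b)); m=(a+b)/2; e=(b-a)/np.linalg.norm(b-a); print("centre",(m+np.array([-e[1],e[0],0])*.062).round(4))
p=wplane(w,s,212/k,6/k,.018); print("spacer in tray",p.round(4))
```

```text
left edge [0.6545 0.2653 0.022 ] [0.5663 0.2698 0.022 ] 0.08835742389157653
centre [0.6073 0.2056 0.022 ] tray short axis [ 0.999 -0.05   0.   ]
near edge [0.5626 0.1519 0.022 ] [0.65   0.1436 0.022 ] 0.08774032502851445
centre [0.6122 0.2095 0.022 ]
spacer in tray [0.6029 0.1749 0.018 ]
```

```bash
python3 -m inch '[[0.9,0,0.05,0,0.06],[0.9,-0.009,0.11,-0.03,0.06],[0.9,-0.009,0.17,-0.06,0.06],[0.9,-0.009,0.23,-0.1,0.06],[0.9,-0.009,0.24,-0.13,0.06],[0.9,-0.009,0.24,-0.15,0.06],[0.9,-0.009,0.24,-0.15,0.06]]'
python3 -c "
from h import *
wtray()"
```

```text
t: 39.72
tool_pos: [0.6091, 0.2102, 0.052]
orientation: [-1.563, -0.045, 0.057]
force: [-0.9, 0.4, 0.1]
opening: 0.0139
(213, 184, 5, 7) [569.9 245.5] [2.6 4. ] 1.2
(551, 159, 8, 7) [830.3 288.5] [9.9 5. ] 8.4
(133, 259, 13, 6) [513.5 188.1] [10.5  4. ] 6.3
(214, 146, 133, 162) [609.8 215.9] [108.5  75.7] 85.8
```

```bash
python3 -m inch '[[0.9,0.001,-0.003,-0.015,0],[0.9,0.001,-0.003,-0.03,0],[0.9,0.001,-0.003,-0.041,0],[0.9,0.001,-0.003,-0.041,0],[0.9,0.001,-0.003,-0.041,0],[0.4,0.001,-0.003,-0.041,0],[0.4,0.001,-0.003,-0.041,0],[0.4,0.001,-0.003,-0.041,0]]'
python3 -m inch '[[0.4,0,0,0.02,0],[0.4,0,0,0.06,0],[0.4,0,0,0.1,0],[0.2,0.01,-0.06,0.12,-0.14],[0.2,0.02,-0.12,0.12,-0.28],[0.2,0.03,-0.18,0.12,-0.44],[0.2,0.04,-0.24,0.12,-0.6],[0.2,0.04,-0.3,0.12,-0.76]]'
```

```text
t: 40.78
tool_pos: [0.6118, 0.207, 0.0133]
orientation: [-1.562, -0.047, 0.053]
force: [0.2, 0.9, 0.3]
opening: 0.0274
t: 41.78
tool_pos: [0.6526, -0.095, 0.1354]
orientation: [-1.491, 0.547, -0.549]
force: [1.1, 0.7, -0.0]
opening: 0.0375
```

```bash
python3 -m inch '[[0.2,0.001,-0.05,0,-0.12],[0.2,0.001,-0.093,0,-0.24],[0.2,0.001,-0.093,0,-0.295],[0.2,0.001,-0.093,-0.04,-0.295],[0.2,0.001,-0.093,-0.08,-0.295],[0.2,0.001,-0.093,-0.1,-0.295],[0.2,0.001,-0.093,-0.1,-0.295]]' 20
python3 -c "
from h import *
s=robot.read_state(); x=Ro.from_rotvec(s['orientation']).as_matrix()[:,0]; print(s['tool_pos'],np.arctan2(x[1],x[0]))"
```

```text
t: 42.65
tool_pos: [0.6527, -0.1876, 0.0345]
orientation: [-1.419, 0.775, -0.776]
force: [-0.3, 0.1, -0.0]
opening: 0.0372
[ 0.65268477 -0.18763861  0.03453337] -0.9962830224228151
```

```bash
python3 -m inch '[[0.2,0.001,0,-0.015,0],[0.2,0.001,0,-0.026,0],[0.2,0.001,0,-0.03,0],[0.2,0.001,0,-0.03,0],[0.6,0.001,0,-0.03,0],[0.9,0.001,0,-0.03,0],[0.9,0.001,0,-0.03,0],[0.9,0.001,0,-0.03,0]]' 20
python3 -m inch '[[0.9,0,0,0.03,0],[0.9,0,0,0.07,0],[0.9,0,0.05,0.12,0.12],[0.9,-0.01,0.11,0.12,0.24],[0.9,-0.02,0.17,0.12,0.36],[0.9,-0.03,0.23,0.12,0.48],[0.9,-0.04,0.29,0.12,0.6],[0.9,-0.043,0.35,0.12,0.65]]' 30
python3 -c "
from h import *
s=robot.read_state(); x=Ro.from_rotvec(s['orientation']).as_matrix()[:,0]; print(s['tool_pos'],np.arctan2(x[1],x[0])); wtray('w11.png')"
```

```text
t: 43.65
tool_pos: [0.654, -0.1878, 0.0049]
orientation: [-1.419, 0.775, -0.776]
force: [0.3, -0.6, 1.7]
opening: 0.0137
t: 44.65
tool_pos: [0.6101, 0.1642, 0.1251]
orientation: [-1.545, 0.271, -0.268]
force: [-0.1, -0.4, -1.1]
opening: 0.0135
[0.61013737 0.16416906 0.12507671] -0.34354244752605356
(161, 218, 10, 9) [513.3 188.5] [7.7 9.8] 70.6
(264, 246, 25, 50) [592.1 109.1] [51.6 21.9] 70.4
(197, 88, 119, 143) [611.6 210.4] [109.1  77. ] 85.8
```

```bash
python3 -m inch '[[0.9,0.001,0.05,0,0],[0.9,0.001,0.081,0,0],[0.9,0.001,0.081,-0.03,0],[0.9,0.001,0.081,-0.06,0],[0.9,0.001,0.081,-0.09,0],[0.9,0.001,0.081,-0.1,0],[0.9,0.001,0.081,-0.1,0]]'
```

```text
t: 45.58
tool_pos: [0.6098, 0.2524, 0.0249]
orientation: [-1.542, 0.268, -0.262]
force: [0.2, 0.2, -0.3]
opening: 0.0134
```

```bash
python3 -m inch '[[0.9,0.001,-0.008,0,0],[0.9,0.001,-0.008,0,0],[0.9,0.001,-0.008,-0.006,0],[0.9,0.001,-0.008,-0.012,0],[0.9,0.001,-0.008,-0.012,0]]'
```

```text
t: 46.2
tool_pos: [0.6099, 0.2443, 0.0118]
orientation: [-1.543, 0.269, -0.26]
force: [-0.2, 0.4, -0.5]
opening: 0.0136
```

```bash
python3 -m inch '[[0.4,0,0,0,0],[0.4,0,0,0,0],[0.4,0,0,0,0],[0.4,0,0,0.03,0],[0.4,0,0,0.08,0],[0.4,0,0,0.13,0],[0.4,0,-0.02,0.17,0.1],[0.4,0,-0.06,0.19,0.2]]'
python3 -m inch '[[0.4,0,-0.04,0.01,0.1],[0.4,0,-0.05,0.02,0.14],[0.4,0,-0.05,0.02,0.14],[0.4,0,-0.05,0.02,0.14]]'
python3 - <<'E'
from h import *
s=robot.read_state(); print(s["force"]); wtray("w12.png")
w=robot.read_camera("wrist"); hsv=cv2.cvtColor(w["color"],cv2.COLOR_RGB2HSV)
P=lambda u,v,z:(wplane(w,s,u,v,z)*1000).round(1)[:2]
def blobs(lo,hi,z,amin,n):
    m=cv2.inRange(hsv,lo,hi)
    for k in cv2.findContours(m,0,2)[0]:
        if cv2.contourArea(k)>amin:
            q=cv2.minAreaRect(k); print(n,np.round(q[0]),np.round(q[1]),P(*q[0],z))
blobs((20,145,100),(30,255,255),.018,60,"brass")
blobs((5,110,60),(17,255,200),.02,150,"brown")
blobs((0,0,0),(179,255,45),.003,3000,"dark")
E
```

```text
t: 47.2
tool_pos: [0.6111, 0.1852, 0.2056]
orientation: [-1.556, 0.105, -0.102]
force: [1.0, -1.1, -0.0]
opening: 0.0275
t: 47.7
tool_pos: [0.6109, 0.1357, 0.2251]
orientation: [-1.558, -0.003, 0.008]
force: [0.1, -0.2, -0.6]
opening: 0.0279
[ 0.06591925 -0.21737237 -0.56643345]
(423, 370, 5, 5) [ 867.7 -176.3] [ 7.6 14.5] 15.8
(187, 140, 8, 7) [512.4 188.6] [7.1 8.5] 88.2
(22, 122, 26, 37) [275.5 208. ] [49.6 52.7] 4.3
(238, 75, 75, 100) [610. 209.] [110.5  77.9] 86.0
brass [282. 386.] [ 32. 323.] [ 623.2 -188. ]
brass [334. 349.] [ 9. 28.] [ 701.1 -109.2]
brass [217. 338.] [52. 11.] [527.7 -88.2]
brass [268. 154.] [27. 12.] [602.1 174.3]
brass [ 34. 140.] [38. 26.] [271.2 207.7]
brass [278. 127.] [27. 12.] [613.5 205.1]
brass [277.  94.] [13. 27.] [612.2 243.8]
brown [ 89. 132.] [24. 50.] [373.7 210. ]
brown [192.  98.] [23. 83.] [515.2 241.2]
brown [ 7. 44.] [87. 14.] [214.8 361. ]
dark [280. 374.] [ 92. 559.] [ 620.  -174.7]
dark [383. 310.] [ 62. 110.] [772.3 -50.2]
dark [165. 308.] [108.  51.] [448.1 -50.5]
```

All three spacers measure inside the tray. A last check on the oiler's tilt, the pick and the bystanders, then hand in.

Run:
```python
from h import *
import pickle
s=robot.read_state(); w=robot.read_camera("wrist")
hsv=cv2.cvtColor(w["color"],cv2.COLOR_RGB2HSV)
print("cap@.15",wplane(w,s,33,140,.145).round(4))
g=cv2.inRange(hsv,(0,0,170),(179,60,255)); g[:, :160]=0; g[:,225:]=0; g[:145]=0; g[260:]=0
for k in cv2.findContours(g,0,2)[0]:
    if cv2.contourArea(k)>40: x,y,a,b=cv2.boundingRect(k); print("shank/hook",(x,y,a,b),wplane(w,s,x+a,y+b-2,.012).round(4),wplane(w,s,x+2,y,.012).round(4))
a=pickle.load(open("d0.pkl","rb"))["scene"]["color"]; c=robot.read_camera("scene")["color"]
def red(im): 
    h=cv2.cvtColor(im,cv2.COLOR_RGB2HSV); m=cv2.inRange(h,(170,120,80),(179,255,255))|cv2.inRange(h,(0,150,80),(4,255,255)); m[:215]=0;m[235:]=0;m[:,110:][:,40:]=0; return np.argwhere(m).mean(0)
print("flux cap px",red(a),red(c), "spool patch diff",np.abs(a[235:265,120:150].astype(int)-c[235:265,120:150]).mean())
t0=pickle.load(open("d0.pkl","rb"))["top"]["color"]; t1=robot.read_camera("top")["color"]
for n,r in(("nugget",(248,264,288,308)),("cutter",(205,258,408,425)),("rackarea",(170,240,345,385))): print(n,np.abs(t0[r[0]:r[1],r[2]:r[3]].astype(int)-t1[r[0]:r[1],r[2]:r[3]]).mean().round(2))
print("t",s["t"]); robot.close_job()
```

```text
cap@.15 [0.3853 0.2108 0.145 ]
shank/hook (186, 147, 14, 78) [0.5165 0.0879 0.012 ] [0.5061 0.1833 0.012 ]
shank/hook (160, 145, 65, 115) [0.5464 0.0404 0.012 ] [0.4728 0.1868 0.012 ]
flux cap px [220.49152542 128.37288136] [220.45762712 128.52542373] spool patch diff 5.95037037037037
nugget 5.67
cutter 6.11
rackarea 7.59
t 47.8
the job is handed in; nothing more can be done
```

The job is done and handed in at 47.8 s on the clock. All the main checks passed, though a few were weaker than I would like.

**What I did:**
- I stood the oiler on the coaster.
- I hooked all three spacers out of slots 2, 1 and 0 in that order, with the fingers on the pick the whole time.
- I laid the pick back on its mat.
- The tray was knocked about 20 mm during the run. I noticed this before placing the second spacer and measured the tray again, and all three spacers went in.

**Last checks:**

| Item | Measured | Result |
|---|---|---|
| Tray | centre about (610, 209) mm | moved, but holds all three spacers |
| Spacers | (602, 174), (614, 205) and (612, 244) mm | well inside the tray and flat |
| Pick | hook tip about (517, 88) mm, handle about (515, 241) mm | within the mat outline |
| Oiler foot | within about 3 mm of the coaster centre | upright at the earlier check |
| Flux bottle | cap moved less than 0.2 px | not shifted |
| Spool, nugget and glass cutter | small image differences only | no visible shift |

**Weaker or disagreeing checks:**
- The cap reading in the last check was about 13 mm off the foot in x. It was taken at the very edge of the fisheye picture, so I put it down to calibration. The views taken after release show the oiler upright, and nothing touched it afterwards.
- The wrist and top cameras disagreed by up to about 4 mm in x throughout.
- The tray's near edge now lies at or slightly over the mat's edge, clear of the pick.

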